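Hold the gem tester square on the pendant's big stone

ROBOT

A 7-joint arm with a two-finger parallel gripper is mounted at the origin on the work surface. World frame = base frame: x ahead of the robot, y to its left, z up, the work surface at z = 0. Lengths are in m, angles in degrees, forces in N, time in s.
With the tool pointing down it reaches from about 0.425 to 0.875 m from the base axis. Payload 8.4 kg.
Tool frame: the origin (TCP) lies midway between the tips of the shut fingers; the grasp point (between the pads) lies 19 mm behind it; z points along the fingers, y is the line along which they close (so a half turn about z gives the same grasp; the last joint's range is limited). The gripper opens to 85 mm and grips with 20 to 120 N. Pads are 22 mm wide; open, the fingers measure 114 mm over their backs; the gripper's body (76 mm by 85 mm) begins 54 mm behind the grasp point. The pads swing forward as they close: fully open they stand 13 mm farther back than shut.
Start: joints at [57.8, 19.091, 2.286, 83.961, -0.768, 76.965, -3.352], TCP at [0.29, -0.582, 0.231] pointing down, gripper open.
Joint ranges: [-147.57, 147.57], [-21.85, 119.76], [-74.77, 79.35], [14.55, 137.4], [-85.83, 265.84], [4.83, 119.75], [-152.11, 152.11]. Speed limits (degrees/s): [127.2, 127.2, 159.86, 159.86, 180, 180, 180].

INTERFACE

Orientations are given as a 3x3 rotation matrix whose columns are the frame's x, y, z axes.
In Python, from bench import ctrl, read_camera, camera_model, finish_job gives the robot as it stands.
- The arm moves only by the tool step_arm, never from a script. Its argument "increments" is a list of rows, each a list of 3 entries, a list of its own where there are three numbers: the shift along the tool's x, y, z in units of 0.25 m (1.0 is 0.25 m), then the turn about the tool's z in units of 180 degrees (1.0 is 180 degrees), then the opening, from 0 (shut) to 1 (fully open). In form: [[[tx, ty, tz], spin, hand], ...]. A call has 1 to 8 rows; each row is the pose to reach, as a shift and turn from the pose commanded when the call began, along the tool's axes at that moment, turning the shorter way round; what a row does not reach only later rows make up. A row lasts 1/12 s, in which the tool goes at most 41.7 mm and 7.16 degrees, less where a joint would pass 70% of its speed; a pose out of reach is approached as far as the arm can. A call with a number of a shift or a turn outside -1 to 1 is refused whole. A call with a gripper value outside its range is refused whole. The fingers move at their own pace and stop on an object; "force" is the grip in N (left out, the last holds). Time passes only in rows, so rows that repeat a pose let the fingers close. It gives the time, the measured TCP pose, the force, the opening and the grip force at its end, in the units of the state.
- ctrl.get_state(): the state, without advancing time (a new reading comes with each control period).
- read_camera(name): name is "side" or "top" or "wrist"; returns (picture, depth): 384x512x3 uint8, blue, green, red; 384x512 float32, m along the optical axis (not along the pixel's ray), 0 where there is no reading.
- camera_model(name): a dict with "mtx" (3x3 intrinsics, pixels), "R" (3x3) and "t" (3): a world point X has camera coordinates R X + t; the wrist camera has in their place "mount" (4x4, takes a point from camera to tool coordinates, whose origin is the TCP and whose axes are the flange's). Camera axes: x right, y down, z forward; pixel columns grow to the right and rows downward; lengths in m; the calibration is good to about 2 mm. A picture is of the moment at which its call begins: read the wrist's pose just before it. camera_model takes no time and is no camera call.
- finish_job(): hands the job in; it is judged then, once.
The state is a dict: "time": time; "joint_pos": joint angles; "qd": joint speeds; "joint_efforts": joint torques, N m; "ee_pos": TCP position; "ee_rot": TCP orientation; "ft_force": force on the tool from outside, world axes, zero at the start; "moment": the same for the moment, N m; "gripper_width": opening from 0.0 (shut) to 1.0 (fully open); "grip_force": force on a finger pad.
Only numpy, scipy, OpenCV 4.12 (cv2) and the standard library are available. Lean on these libraries where they do the work, as an engineer would, in place of code of your own. Each camera call takes 0.05 s, during which the arm holds its last target. There are 200 camera calls.

TASK

Draw the pen-shaped gem tester out of its slot in the wooden tool block and bring its spring-loaded brass tip down on the flat top of the largest, middle stone of the pendant clamped in the tilted ball vise, with the pen square to the stone's flat top. Press only lightly, so that the tip is clearly pushed in on its spring, never hard, and leave the other tools and the vise where they are. Finish while holding it: do not let go or lift off, the gripper keeps the tester steady on the stone so that the reading can come up.

Things in the scene. Friction and masses are not known exactly. Their poses are not given: they have to be found in the camera images.
- tester: gem tester pen: flat black plastic body 20 (x) x 28 (y) x 106 mm (z) with a row of small windows, about 0.1 kg, standing nose down in one of the block's slots, upper 70 mm exposed, top 160 mm above the bench. Origin: centre of the body's lower end, where a tapering nose 36 mm long begins below; z up the pen, away from the tip; top at z = +106 mm. Best gripped across x, near the top
- probe_point (a point): the free end of the tester's brass tip, a 3.6 mm round pin with a rounded end on the pen's axis, 46 mm below the tester's origin when out (10 mm beyond the nose); same axes as the tester
- tester_tip (a joint): how far the tip is pushed into the nose, m: 0 fully out, 0.005 fully in. Its spring pushes with 0.5 N at the start and 3 N when fully in (0.5 N per mm more)
- stone: largest stone: amber, faceted, round, 16 mm across, 5 mm high, in the middle of the pendant (silver bar 14 x 50 mm, 3 mm above the vise jaws; two small stones 8.4 mm across and 3 mm high lie 16.5 mm either side). Origin: centre of its underside; z is the outward normal of its flat top
- stone_table (a point): centre of the largest stone's flat top, a facet 11.6 mm across; z is its outward normal (the direction in which the tester should stand away from it). The stone's top is about 85 mm above the bench
- vise: engraver's ball vise, fixed to the bench: a black rubber ring 112 mm across with a steel ball 84 mm across in it; on top two steel jaws 62 mm long (along y), 64 mm over both, clamping the pendant. Origin: centre of the ring's underside, z up; the ball leans towards the vise's -x side, more or less towards the robot
- vise_ball (a joint): lean of the ball, pendant and stone from level, rad (0 level; it starts between 0.25 and 0.45); stiff, it stays as it is set
- block: wooden tool block fixed to the bench, 62 (x) x 164 (y) x 90 mm high, with three slots 23 (x) x 31 (y) mm in its top, in a row along y, 50 mm apart, 36 mm deep to the ledge the tester's body stands on, a 21 mm square hole below for the nose. The tester may stand in any of the three, its x along the block's x. Origin: centre of the underside
- burnisher: bystander in the block: round turned dark wood handle 27 mm across with a brass collar, top 153 mm above the bench. Origin: under the collar
- brush: bystander in the block: flat pale wooden brush 28 mm wide, bristles up, top 154 mm above the bench. Origin: centre of its lower end
- file: bystander: flat file with an orange handle, 265 mm long, lying near the middle of the bench. Origin: where handle and blade meet, on the bench
- hammer: bystander: hammer 240 mm long lying on the right of the bench
- bench_block: bystander: flat square steel block 75 x 75 x 22 mm on the left of the bench. Origin: centre of its underside
- mug: bystander: dark metal pot 74 mm across with scribers in it, up to 140 mm high, far side of the bench. Origin: centre of its underside
- pliers: bystander: pliers 160 mm long, far side of the bench. Origin: at their pivot, on the bench
Things that resemble listed ones, but are neither listed nor needed, are in the scene too. Leave any turquoise look-alike of the vise alone. Leave any purple look-alike of the tester alone.

How it is judged:
By the outcome, as a careful person would: the job done as asked, in the order asked, and still so for the second after the job is handed in, while the arm keeps its last pose, push and grip.
It also fails if it takes over 42 s, if anything falls off the work surface, if the arm or the gripper's body presses on something with over 40 N, if the wrist force passes 120 N, or if a joint passes its speed limit or range.

## Working session

There is one attempt and no reset: what is moved stays moved. The work goes in short steps, Python scripts to look and compute and a tool call to move; the robot and the scene stay as the last step left them, time stands still between calls to the robot, and variables do not carry over. Pictures are saved under pics/ and viewed, at most 10 in all, crops included, and the job is handed in when it is done.

Besides the shell and the picture viewer there is one more tool, called after ">>>" as name(argument=value, ...), one argument or row to a line, values as JSON. step_arm: Moves the arm, as the interface text tells. Its arguments: {"type":"object","properties":{"increments":{"type":"array"},"force":{"type":"number"}},"required":["increments"]}

```bash
ls; mkdir -p pics; python3 - <<'E'
from bench import *
import cv2,numpy as np
s=ctrl.get_state();print(s)
for n in("side","top","wrist"):
    p,d=read_camera(n);cv2.imwrite(f"pics/{n}0.png",p);np.save(f"pics/{n}0.npy",d);print(n,camera_model(n))
a=cv2.imread("pics/side0.png");b=cv2.imread("pics/top0.png")
E
```

```text
pics
{'time': 0.0, 'joint_pos': array([57.8004532 , 19.13146027,  2.28527786, 84.01096588, -0.76704145,
       76.96478185, -3.35049442]), 'qd': array([-0.01832309, -0.0843376 ,  0.02328816, -0.05801889,  0.0690228 ,
        0.04944939, -0.12004655]), 'joint_efforts': array([ 6.47287616e-04, -6.58548117e+01,  1.36582855e+00, -4.05559516e+01,
        1.68894563e-02,  1.26328849e-02,  3.41893929e-05]), 'ee_pos': array([ 0.2899521 , -0.58124234,  0.23042559]), 'ee_rot': array([[ 8.94812378e-01,  4.46441626e-01, -8.26399382e-04],
       [ 4.46442374e-01, -8.94811328e-01,  1.37617448e-03],
       [-1.25089957e-04, -1.60035766e-03, -9.99998712e-01]]), 'ft_force': array([0.14001598, 0.40370782, 0.29464523]), 'moment': array([0.00443513, 0.07553498, 0.01542533]), 'grip_force': 0.0, 'gripper_width': 0.9941227077006319}
side {'mtx': array([[397.19518126,   0.        , 256.60783798],
       [  0.        , 397.19518126, 190.01590851],
       [  0.        ,   0.        ,   1.        ]]), 'R': array([[ 0.98338196, -0.18149189, -0.00453991],
       [-0.14249632, -0.75611363, -0.63873858],
       [ 
[... 281 characters left out ...]
0356, -0.99792822,  0.0020802 ],
       [-0.97380718,  0.06229344, -0.2186758 ],
       [ 0.21809317, -0.01608734, -0.97579535]]), 't': array([0.03117544, 0.58559518, 1.05358383])}
wrist {'mtx': array([[300.10712822,   0.        , 251.58538646],
       [  0.        , 300.10712822, 186.12115509],
       [  0.        ,   0.        ,   1.        ]]), 'mount': array([[ 3.30845036e-04, -9.54268821e-01, -2.98949674e-01,
         7.63762382e-02],
       [ 9.99999944e-01,  3.00398911e-04,  1.47796455e-04,
         5.11723666e-04],
       [-5.12333923e-05, -2.98949706e-01,  9.54268867e-01,
        -1.42189527e-01],
       [ 0.00000000e+00,  0.00000000e+00,  0.00000000e+00,
         1.00000000e+00]])}
```

View pics/top0.png

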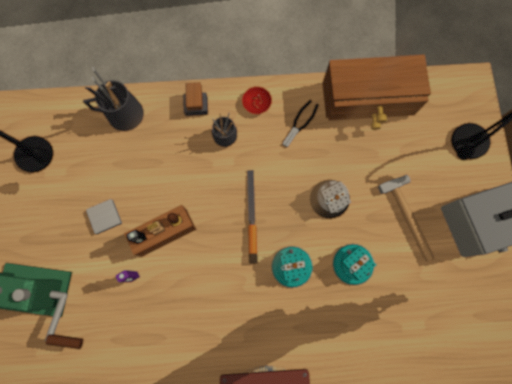

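View pics/side0.png

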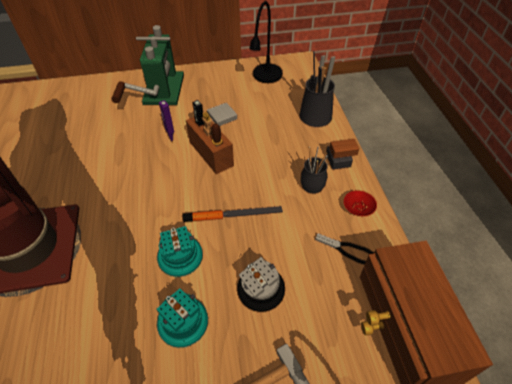

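Top view: the tool block is at about (160,230), with a black item at (136,236). The black-ring vise is at (332,198), with turquoise look-alikes at (292,266) and (354,264). The purple pen look-alike is at (127,277). The side view agrees: block at (210,140), black pen at (198,110), vise at (261,283). Next I'll enlarge these to confirm.

```bash
python3 - <<'E'
import cv2,numpy as np
t=cv2.imread("pics/top0.png");s=cv2.imread("pics/side0.png")
r=lambda im,x,y,w,h:cv2.resize(im[y:y+h,x:x+w],(400,300),interpolation=cv2.INTER_CUBIC)
cv2.imwrite("pics/crop1.png",np.vstack([np.hstack([r(t,110,195,92,69),r(t,300,168,64,48)]),np.hstack([r(s,170,90,92,69+20)[:, :],r(s,226,250,72,54)])]))
E
```

```text
(no output)
```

View pics/crop1.png

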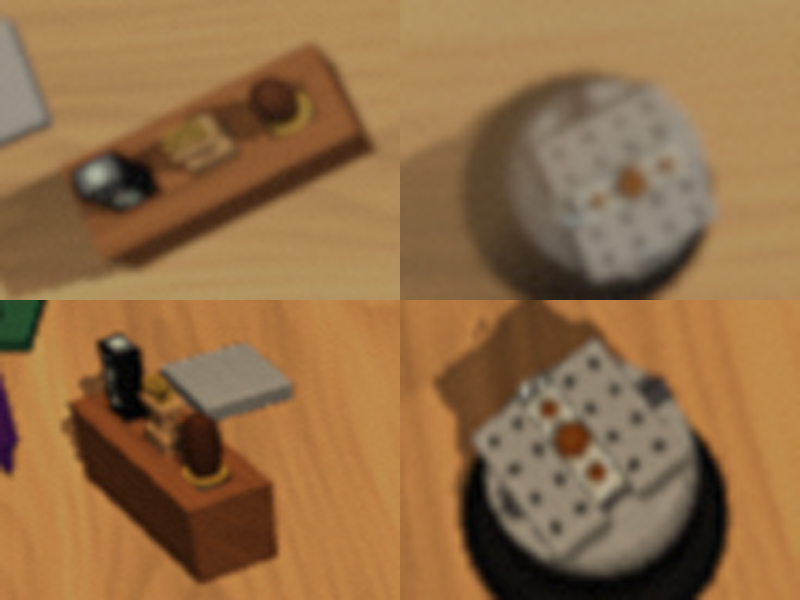

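The tester is the black pen with windows in the end slot, on the left in the top view at (136,236). The black-ring vise with the amber stone is at (332,198). Next I'll measure positions.

```bash
cat > h.py <<'E'
from bench import *
import cv2,numpy as np
def cloud(n,d,M=None,s=None):
    m=M or camera_model(n);v,u=np.mgrid[:384,:512];K=m["mtx"]
    c=np.stack([(u-K[0,2])/K[0,0]*d,(v-K[1,2])/K[1,1]*d,d],-1)
    if n=="wrist":
        t=c@m["mount"][:3,:3].T+m["mount"][:3,3];return t@s["ee_rot"].T+s["ee_pos"]
    return (c-m["t"])@m["R"]
def comps(mask,mn=3):
    n,l,st,ce=cv2.connectedComponentsWithStats(mask.astype(np.uint8),connectivity=8)
    return [(l==i,st[i],ce[i]) for i in range(1,n) if st[i,4]>=mn]
E
cat > m.py <<'E'
from h import *
for n,vb,bb in(("top",(300,168,64,50),(105,190,100,75)),("side",(226,240,72,80),(170,85,80,90))):
    im=cv2.imread(f"pics/{n}0.png");d=np.load(f"pics/{n}0.npy");P=cloud(n,d);h=cv2.cvtColor(im,cv2.COLOR_BGR2HSV).astype(int)
    box=lambda b:(lambda z:(z.__setitem__((slice(b[1],b[1]+b[3]),slice(b[0],b[0]+b[2])),True),z)[1])(np.zeros((384,512),bool))
    V=box(vb)&(d>0);B=box(bb)&(d>0)
    am=V&(h[...,1]>120)&(P[...,2]>.05)
    for m,st,ce in comps(am,2):print(n,"amber",ce.round(1),st[4],P[m].mean(0).round(4))
    J=V&(P[...,2]>.055)&(h[...,1]<90)&(h[...,2]>100)
    print(n,"vise top pts",J.sum(),P[J].mean(0).round(3),P[J][:,2].min(),P[J][:,2].max())
    Q=P[J];best=None;rng=np.random.default_rng(0)
    for k in range(400):
        a=Q[rng.choice(len(Q),3,False)];w=np.cross(a[1]-a[0],a[2]-a[0]);w/=np.linalg.norm(w)+1e-12
        i=abs((Q-a[0])@w)<.002
        if best is None or i.sum()>best.sum():best=i
    c=Q[best].mean(0);w=np.linalg.svd(Q[best]-c)[2][2];w*=np.sign(w[2]);print(n,"jaw plane",best.sum(),c.round(4),w.round(3),"lean",np.degrees(np.arccos(w[2])).round(1),"az",np.degrees(np.arctan2(w[1],w[0])).round(1))
    T=B&(P[...,2]>.105)&(h[...,2]<70)
    for m,st,ce in comps(T,8):print(n,"dark",ce.round(1),st[4],P[m].mean(0).round(4),P[m].max(0).round(4),P[m].min(0).round(4))
    tt=B&(P[...,2]>.152)
    for m,st,ce in comps(tt,3):print(n,"z>.152",ce.round(1),st[4],P[m].mean(0).round(4),P[m].max(0).round(4),P[m].min(0).round(4))
    bt=B&(abs(P[...,2]-.09)<.006)
    m,st,ce=max(comps(bt),key=lambda c:c[1][4]);r=cv2.minAreaRect((P[m][:,:2]*1000).astype(np.float32));print(n,"blocktop",r,P[m][:,2].mean())
E
python3 m.py
```

```text
top amber [336.8 196.7] 12 [ 0.5456 -0.2192  0.0855]
top vise top pts 701 [ 0.551 -0.212  0.076] 0.05601261699608677 0.09149392427702586
top jaw plane 293 [ 0.5466 -0.2184  0.0787] [-0.274 -0.145  0.951] lean 18.1 az -152.1
top dark [172.8 220. ] 40 [0.5026 0.2006 0.1421] [0.512  0.2108 0.153 ] [0.4974 0.1913 0.1254]
top dark [136.6 236.9] 95 [0.4667 0.2891 0.1416] [0.4822 0.3087 0.1637] [0.4562 0.2803 0.1054]
top z>.152 [170.2 216.2] 18 [0.5104 0.2044 0.1537] [0.5139 0.21   0.1562] [0.5064 0.1979 0.1521]
top z>.152 [172. 219.] 3 [0.5032 0.2002 0.1536] [0.5033 0.2024 0.1551] [0.5031 0.198  0.1524]
top z>.152 [150.2 225. ] 10 [0.4917 0.2526 0.1554] [0.4964 0.2601 0.1578] [0.4872 0.2455 0.152 ]
top z>.152 [155.2 225.2] 5 [0.4906 0.2409 0.1541] [0.4936 0.2438 0.1568] [0.4864 0.2391 0.1528]
top z>.152 [132.2 235.1] 106 [0.4694 0.2946 0.1603] [0.4821 0.3103 0.1649] [0.4562 0.2804 0.152 ]
top blocktop ((489.8310241699219, 250.025634765625), (63.95459747314453, 163.7429962158203), 23.970800399780273) 0.09059687111378686
side amber [252.5 269. ] 6 [ 0.539  -0.2053  0.0806]
side amber [256.5 274.4] 31 [ 0.5451 -0.2204  0.0819]
side amber [261.  280.7] 7 [ 0.5519 -0.2363  0.081 ]
side vise top pts 856 [ 0.552 -0.224  0.072] 0.055017981915622495 0.08672101640759873
side jaw plane 503 [ 0.547  -0.2212  0.0751] [-0.265 -0.115  0.957] lean 16.8 az -156.5
side dark [198.1 111.9] 142 [0.4701 0.2814 0.1351] [0.4843 0.2975 0.1592] [0.4566 0.2423 0.1054]
side dark [215.5 132.4] 128 [0.5087 0.1935 0.1292] [0.5209 0.2055 0.15  ] [0.4966 0.1866 0.1058]
side z>.152 [196.7 103.8] 50 [0.4694 0.2906 0.1566] [0.4812 0.3087 0.1595] [0.4564 0.2784 0.1533]
side blocktop ((488.6682434082031, 247.44677734375), (63.088218688964844, 168.04779052734375), 23.84752655029297) 0.08762817897400876
```

The tester's centre is at about (0.469, 0.2935), with the block's x axis at azimuth 24°. The stone's flat top is at about (0.545, -0.22, 0.085), with a lean of about 17.5° at azimuth -156°. The sizes and heights match the description. The tool only moves pointing down, so I'll have to swivel the pen in the grip. I'll push it against the block's outer end edge to do that. First, a wrist look at the stone on the way.

>>> step_arm(
  increments=[
    [[1, -0.537, 0], 0, 1],
    [[1, -0.537, 0], 0, 1],
    [[1, -0.537, 0], 0, 1],
    [[1, -0.537, 0], 0, 1],
    [[1, -0.537, 0], 0, 1],
    [[1, -0.537, 0], 0, 1],
    [[1, -0.537, 0], 0, 1],
  ],
)

```text
time: 0.73
ee_pos: [0.4556, -0.3466, 0.2313]
ee_rot: [[0.894, 0.448, 0.0], [0.448, -0.894, 0.001], [0.001, -0.0, -1.0]]
ft_force: [0.5, -0.1, -0.1]
gripper_width: 1.001
grip_force: 0.0
```

>>> step_arm(
  increments=[
    [[0.556, -0.299, 0], 0, 1],
    [[0.556, -0.299, 0], 0, 1],
    [[0.556, -0.299, 0], 0, 1],
    [[0.556, -0.299, 0], 0, 1],
    [[0.556, -0.299, 0], 0, 1],
    [[0.556, -0.299, 0], 0, 1],
    [[0.556, -0.299, 0], 0, 1],
  ],
)

```text
time: 1.32
ee_pos: [0.5445, -0.2215, 0.231]
ee_rot: [[0.895, 0.446, -0.001], [0.446, -0.895, -0.0], [-0.001, -0.0, -1.0]]
ft_force: [-0.4, -1.3, -0.0]
gripper_width: 1.002
grip_force: 0.0
```

```bash
cat > w.py <<'E'
from h import *
s=ctrl.get_state();im,d=read_camera("wrist");P=cloud("wrist",d,s=s);cv2.imwrite("pics/wr1.png",im);np.save("pics/wr1.npy",P)
print(s["time"],s["ee_pos"],np.degrees(np.arctan2(s["ee_rot"][1,0],s["ee_rot"][0,0])),s["joint_pos"].round(1))
h=cv2.cvtColor(im,cv2.COLOR_BGR2HSV).astype(int)
am=(h[...,1]>120)&(P[...,2]>.07)&(P[...,2]<.1)&(d>0)
for m,st,ce in comps(am,30):
    print("amber",ce.round(1),st,P[m].mean(0).round(4))
    q=P[m];
    if st[4]>150:
        c=np.median(q,0);k=np.linalg.norm(q-c,axis=1)<.0055;w=np.linalg.svd(q[k]-q[k].mean(0))[2][2];w*=np.sign(w[2]);print("  table",k.sum(),q[k].mean(0).round(4),w.round(3))
J=(d>0)&(P[...,2]>.055)&(P[...,2]<.1)&(h[...,1]<90)&(h[...,2]>90)
Q=P[J];rng=np.random.default_rng(0);best=np.zeros(1)
for k in range(400):
    a=Q[rng.choice(len(Q),3,False)];w=np.cross(a[1]-a[0],a[2]-a[0]);w/=np.linalg.norm(w)+1e-12
    i=abs((Q-a[0])@w)<.0015
    if i.sum()>best.sum():best=i
c=Q[best].mean(0);w=np.linalg.svd(Q[best]-c,full_matrices=False)[2][2];w*=np.sign(w[2]);print("jaw",best.sum(),c.round(4),w.round(3),np.degrees(np.arccos(w[2])),np.degrees(np.arctan2(w[1],w[0])))
E
python3 w.py
```

```text
1.3167 [ 0.54450275 -0.22152991  0.23097673] 26.50362308229344 [ 29.1  12.7 -13.2  92.3   3.   75.4 -48.1]
amber [497.9  37.1] [487  17  25  35 368] [ 0.7452 -0.3541  0.094 ]
  table 88 [ 0.7425 -0.3509  0.0945] [-0.977  0.212  0.013]
amber [250.6 170.3] [244 164  14  13 145] [ 0.5464 -0.2201  0.0849]
amber [234.1 169.5] [231 167   7   6  34] [ 0.5394 -0.2053  0.083 ]
amber [267.1 171. ] [264 168   7   7  35] [ 0.5526 -0.2353  0.083 ]
amber [ 85.  236.5] [  54  218   63   38 1396] [ 0.3978 -0.0927  0.0779]
  table 75 [ 0.3985 -0.0927  0.0789] [ 0.016 -0.038  0.999]
amber [ 63.1 251. ] [ 60 249   7   5  30] [ 0.3751 -0.0787  0.0843]
amber [ 79.9 266.6] [  51  250   60   33 1008] [ 0.3601 -0.0993  0.0795]
  table 59 [ 0.3589 -0.0987  0.079 ] [-0.033  0.002  0.999]
amber [ 93.3 259.7] [ 90 257   7   6  30] [ 0.3793 -0.1112  0.0844]
amber [213.2 295.7] [ 186  281   55   30 1144] [ 0.3904 -0.249   0.0779]
  table 56 [ 0.3906 -0.249   0.0788] [-0.019  0.051  0.999]
amber [215.4 314.6] [210 309  12  12 103] [ 0.3741 -0.2603  0.086 ]
amber [221.8 324.5] [194 309  52  25 682] [ 0.3582 -0.2751  0.0786]
  table 48 [ 0.3569 -0.2762  0.0789] [0.031 0.061 0.998]
jaw 2338 [ 0.5498 -0.2178  0.0785] [-0.268 -0.115  0.957] 16.95730044871581 -156.7002636988442
```

View pics/wr1.png

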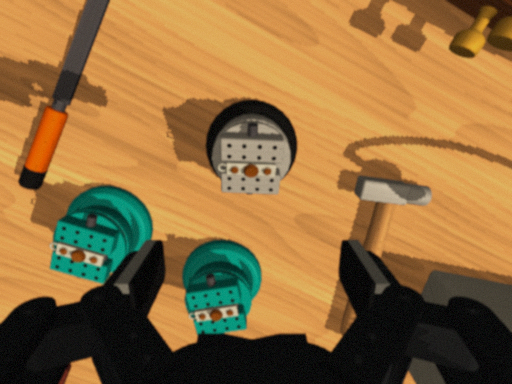

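The wrist view confirms the black-ring vise with its amber stone at (251,170). The stone's flat top is at (0.546, -0.220, 0.085), leaning 17° at azimuth -156.7°. Now on to the tester.

>>> step_arm(
  increments=[
    [[0.324, -0.989, 0], -0.278, 1],
    [[0.324, -0.989, 0], -0.278, 1],
    [[0.324, -0.989, 0], -0.278, 1],
    [[0.324, -0.989, 0], -0.278, 1],
    [[0.324, -0.989, 0], -0.278, 1],
    [[0.324, -0.989, 0], -0.278, 1],
    [[0.324, -0.989, 0], -0.278, 1],
  ],
)

```text
time: 1.95
ee_pos: [0.5057, 0.0421, 0.2319]
ee_rot: [[0.222, 0.975, 0.001], [0.975, -0.222, 0.002], [0.002, 0.0, -1.0]]
ft_force: [-0.4, 0.2, 0.7]
gripper_width: 0.998
grip_force: 0.0
```

```bash
cat > to.py <<'E'
import sys
from h import *
# usage: to.py x y z az_of_tool_x  -> shift units, spin units
x,y,z,az=map(float,sys.argv[1:5]);s=ctrl.get_state();R=s["ee_rot"]
a=np.degrees(np.arctan2(R[1,0],R[0,0]))
print(s["time"],s["ee_pos"].round(4),"az",a.round(2),"shift",(R.T@(np.array([x,y,z])-s["ee_pos"])/.25).round(4),"spin",(-((az-a+180)%360-180)/180).round(4),s["joint_pos"].round(1),s["ft_force"].round(1))
E
python3 to.py 0.469 0.2935 0.231 114
```

```text
1.95 [0.5057 0.0421 0.2319] az 77.19 shift [ 0.9479 -0.366   0.0051] spin -0.2045 [ 17.4   4.1 -28.2 102.2   1.9  74.1 -24.1] [-0.4  0.2  0.7]
```

>>> step_arm(
  increments=[
    [[0.948, -0.366, 0], -0.205, 1],
    [[0.948, -0.366, 0], -0.205, 1],
    [[0.948, -0.366, 0], -0.205, 1],
    [[0.948, -0.366, 0], -0.205, 1],
    [[0.948, -0.366, 0], -0.205, 1],
    [[0.948, -0.366, 0], -0.205, 1],
    [[0.948, -0.366, 0], -0.205, 1],
    [[0.948, -0.366, 0], -0.205, 1],
  ],
)

```text
time: 2.62
ee_pos: [0.4725, 0.2901, 0.2312]
ee_rot: [[-0.401, 0.916, -0.001], [0.916, 0.401, 0.001], [0.001, -0.0, -1.0]]
ft_force: [0.2, -1.3, -0.2]
gripper_width: 0.998
grip_force: 0.0
```

```bash
python3 to.py 0.469 0.2935 0.126 114; python3 - <<'E'
from h import *
s=ctrl.get_state();im,d=read_camera("wrist");P=cloud("wrist",d,s=s);cv2.imwrite("pics/wr2.png",im)
m=(d>0)&(P[...,2]>.150)&(P[...,2]<.166)&(np.hypot(P[...,0]-.469,P[...,1]-.2935)<.03)
if m.any(): print(m.sum(),P[m].mean(0),cv2.minAreaRect((P[m][:,:2]*1000).astype(np.float32)),np.argwhere(m).mean(0))
b=(d>0)&(abs(P[...,2]-.09)<.004)&(np.hypot(P[...,0]-.49,P[...,1]-.25)<.1);print(cv2.minAreaRect((P[b][:,:2]*1000).astype(np.float32)))
E
```

```text
2.6167 [0.4725 0.2901 0.2312] az 113.62 shift [ 0.0176 -0.0072  0.421 ] spin -0.0021 [  0.3  11.9 -41.4  95.7   8.   75.4 -18.9] [ 0.2 -1.3 -0.2]
942 [0.46913378 0.2957503  0.15940964] ((469.5785827636719, 294.5018005371094), (19.254253387451172, 27.267343521118164), 23.95455551147461) [189.06475584 250.48619958]
((489.9805603027344, 248.00015258789062), (62.102012634277344, 164.6687774658203), 23.668174743652344)
```

View pics/wr2.png

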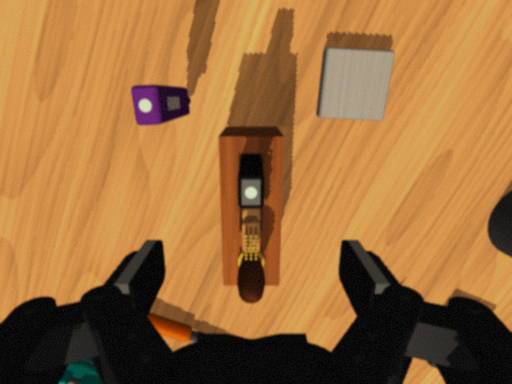

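The wrist view shows the black tester at (251,185) in the block's end slot, with the burnisher below it at (251,275). The purple look-alike is at (160,105), and I'll leave it alone. The top measures 19×27 mm at (0.4694, 0.2945), z = 0.160, which fits the description. Descending to grip it.

>>> step_arm(
  increments=[
    [[0.021, -0.004, 0.14], -0.002, 0.7],
    [[0.021, -0.004, 0.28], -0.002, 0.6],
    [[0.021, -0.004, 0.417], -0.002, 0.6],
    [[0.021, -0.004, 0.417], -0.002, 0.6],
    [[0.021, -0.004, 0.417], -0.002, 0.6],
    [[0.021, -0.004, 0.417], -0.002, 0.1],
    [[0.021, -0.004, 0.417], -0.002, 0.1],
    [[0.021, -0.004, 0.417], -0.002, 0.1],
  ],
  force=50,
)

```text
time: 3.33
ee_pos: [0.4713, 0.2929, 0.1295]
ee_rot: [[-0.403, 0.915, 0.003], [0.915, 0.403, 0.001], [-0.0, 0.003, -1.0]]
ft_force: [-3.0, -3.1, 10.1]
gripper_width: 0.228
grip_force: 48.5
```

>>> step_arm(
  increments=[
    [[0, 0, 0], 0, 0.1],
    [[0, 0, 0], 0, 0.1],
    [[0, 0, 0], 0, 0.1],
    [[0, 0, 0], 0, 0.1],
    [[0, 0, 0], 0, 0.1],
    [[0, 0, 0], 0, 0.1],
  ],
  force=50,
)

```text
time: 3.83
ee_pos: [0.4712, 0.2929, 0.1295]
ee_rot: [[-0.403, 0.915, 0.003], [0.915, 0.403, 0.001], [-0.001, 0.003, -1.0]]
ft_force: [-1.8, -1.8, 7.4]
gripper_width: 0.23
grip_force: 48.5
```

>>> step_arm(
  increments=[
    [[0, 0, -0.1], 0, 0.1],
    [[0, 0, -0.2], 0, 0.1],
    [[0, 0, -0.3], 0, 0.1],
    [[0, 0, -0.4], 0, 0.1],
    [[0, 0, -0.4], 0, 0.1],
    [[0.11, 0, -0.4], 0, 0.1],
    [[0.224, 0, -0.4], 0, 0.1],
    [[0.224, 0, -0.4], 0, 0.1],
  ],
  force=50,
)

```text
time: 4.5
ee_pos: [0.4444, 0.3493, 0.2287]
ee_rot: [[-0.409, 0.912, 0.001], [0.912, 0.409, 0.004], [0.003, 0.002, -1.0]]
ft_force: [-0.9, 1.1, -0.3]
gripper_width: 0.223
grip_force: 50.0
```

```bash
python3 to.py 0.4469 0.343 0.1505 114;  python3 - <<'E'
from h import *
p,d=read_camera("side");cv2.imwrite("pics/s3.png",p);np.save("pics/s3.npy",d)
t,_=read_camera("top")
r=lambda im,x,y,w,h:cv2.resize(im[y:y+h,x:x+w],(400,400),interpolation=cv2.INTER_CUBIC)
cv2.imwrite("pics/c3.png",np.hstack([r(p,130,40,120,120),r(t,70,170,120,120)]))
E
```

```text
4.5 [0.4444 0.3493 0.2287] az 114.16 shift [-0.0281 -0.0018  0.3127] spin 0.0009 [ -5.   13.7 -43.7  94.6   9.6  75.4 -26.1] [-0.9  1.1 -0.3]
```

View pics/c3.png

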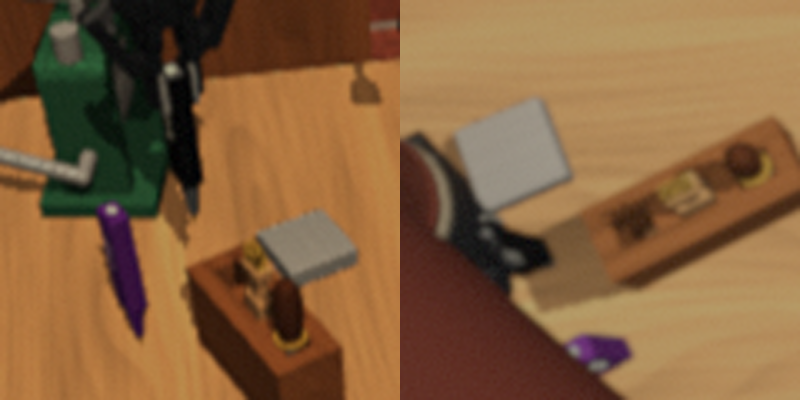

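The pen is held out of the slot, and the block's other tools are undisturbed. Before lowering I'll check the purple look-alike's clearance.

```bash
python3 - <<'E'
from h import *
for n in("side","top"):
    im=cv2.imread(f"pics/{n}0.png");d=np.load(f"pics/{n}0.npy");P=cloud(n,d);h=cv2.cvtColor(im,cv2.COLOR_BGR2HSV)
    m=(h[...,0]>125)&(h[...,0]<160)&(h[...,1]>90)&(d>0)&(P[...,1]>.2)
    for z0,z1 in((0,.05),(.05,.1),(.1,.2)):
        k=m&(P[...,2]>z0)&(P[...,2]<z1)
        if k.sum():print(n,z0,k.sum(),P[k].min(0).round(3),P[k].max(0).round(3))
E
```

```text
side 0 27 [0.344 0.307 0.007] [0.766 0.662 0.05 ]
side 0.05 93 [0.366 0.301 0.05 ] [0.388 0.317 0.099]
side 0.1 125 [0.364 0.279 0.101] [0.474 0.327 0.152]
top 0 4 [0.706 0.579 0.015] [0.737 0.644 0.042]
top 0.05 31 [0.371 0.307 0.055] [0.739 0.622 0.1  ]
top 0.1 100 [0.364 0.281 0.102] [0.684 0.494 0.195]
```

>>> step_arm(
  increments=[
    [[0, 0, 0.1], 0, 0.1],
    [[0, 0, 0.2], 0, 0.1],
    [[0, 0, 0.283], 0, 0.1],
    [[0, 0, 0.283], 0, 0.1],
    [[0, 0, 0.283], 0, 0.1],
    [[-0.03, 0, 0.283], 0, 0.1],
  ],
  force=24,
)

```text
time: 5.1
ee_pos: [0.4507, 0.3383, 0.158]
ee_rot: [[-0.405, 0.914, 0.001], [0.914, 0.405, 0.002], [0.001, 0.002, -1.0]]
ft_force: [0.1, 0.6, -0.7]
gripper_width: 0.227
grip_force: 49.8
```

>>> step_arm(
  increments=[
    [[-0.02, 0, 0], 0, 0.1],
    [[-0.04, 0, 0], 0, 0.1],
    [[-0.06, 0, 0], 0, 0.1],
    [[-0.08, 0, 0], 0, 0.1],
    [[-0.1, 0, 0], 0, 0.1],
    [[-0.12, 0, 0], 0, 0.1],
    [[-0.132, 0, 0], 0, 0.1],
    [[-0.132, 0, 0], 0, 0.1],
  ],
  force=24,
)

```text
time: 5.77
ee_pos: [0.4642, 0.3078, 0.1577]
ee_rot: [[-0.404, 0.915, 0.001], [0.915, 0.404, 0.003], [0.002, 0.002, -1.0]]
ft_force: [-2.4, 4.3, -1.1]
gripper_width: 0.222
grip_force: 50.1
```

```bash
python3 to.py 0.4614 0.3125 0.158 114;  python3 - <<'E'
from h import *
p,d=read_camera("side");cv2.imwrite("pics/s4.png",p);np.save("pics/s4.npy",d)
w,_=read_camera("wrist")
r=lambda im,x,y,w,h:cv2.resize(im[y:y+h,x:x+w],(400,400),interpolation=cv2.INTER_CUBIC)
cv2.imwrite("pics/c4.png",np.hstack([r(p,150,60,100,100),r(w,126,100,250,250)]))
E
```

```text
5.7667 [0.4642 0.3078 0.1577] az 113.8 shift [ 0.0218 -0.0025 -0.0011] spin -0.0011 [ -1.9  15.7 -41.9 100.9  11.2  67.5 -23.2] [-2.4  4.3 -1.1]
```

View pics/c4.png

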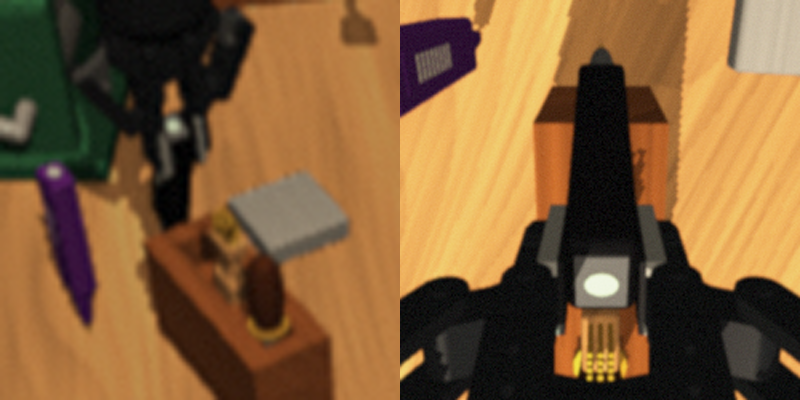

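The pen has swivelled in the grip, with its lower end outward from the block end; the wrist crop shows it foreshortened, with the tip at the upper middle. Next I'll measure the tilt from the wrist depth on the pen's face.

```bash
cat > tilt.py <<'E'
from h import *
def meas():
    s=ctrl.get_state();im,d=read_camera("wrist");m=camera_model("wrist");K=m["mtx"];v,u=np.mgrid[:384,:512]
    c=np.stack([(u-K[0,2])/K[0,0]*d,(v-K[1,2])/K[1,1]*d,d],-1);T=c@m["mount"][:3,:3].T+m["mount"][:3,3]
    k=(d>0)&(abs(T[...,1])<.007)&(T[...,0]>-.01)&(T[...,0]<.08)&(T[...,2]>-.02)&(T[...,2]<.066)
    Q=T[k];A=np.c_[Q[:,2],np.ones(len(Q))];w=np.ones(len(Q),bool)
    for _ in range(8):
        a,b=np.linalg.lstsq(A[w],Q[w,0],rcond=None)[0];r=Q[:,0]-A@[a,b];w=abs(r)<.0015
    print("t",s["time"],"face tilt",np.degrees(np.arctan(a)).round(2),"x at grasp z=-.019",(b-.019*a).round(4),w.sum(),len(Q),"z range",Q[w,2].min().round(3),Q[w,2].max().round(3),"side(y) slope")
    k=(d>0)&(abs(T[...,1])<.01)&(T[...,2]>.04)&(T[...,2]<.14)&(im.max(2)<110)&(T[...,0]<.1)
    ii=np.where(k)
    n,l=cv2.connectedComponents(k.astype(np.uint8));j=max(range(1,n),key=lambda i:(l==i).sum());L=l==j
    r0=np.where(L)[0].min();print("top rows tip pts",[T[r][L[r]].mean(0).round(4).tolist()+[int(L[r].sum())] for r in range(r0,r0+10,1)])
meas()
E
python3 tilt.py
```

```text
t 5.8667 face tilt 17.27 x at grasp z=-.019 0.0187 2253 2253 z range -0.02 0.066 side(y) slope
top rows tip pts [[0.0464, -0.0005, 0.1117, 1], [0.0466, -0.0001, 0.103, 4], [0.0461, -0.0, 0.1005, 8], [0.0455, -0.0, 0.0992, 10], [0.0451, -0.0, 0.0959, 10], [0.0446, -0.0, 0.0939, 12], [0.0442, -0.0, 0.0911, 12], [0.0437, -0.0004, 0.089, 13], [0.0433, -0.0, 0.0869, 14], [0.0429, -0.0, 0.0841, 14]]
```

>>> step_arm(
  increments=[
    [[0.04, 0, -0.02], 0, 0.1],
    [[0.06, 0, -0.1], 0, 0.1],
    [[0.06, 0, -0.25], 0, 0.1],
    [[0.06, 0, -0.4], 0, 0.1],
    [[0.06, 0, -0.57], 0, 0.1],
    [[0.06, 0, -0.57], 0, 0.1],
  ],
  force=60,
)

```text
time: 6.42
ee_pos: [0.4598, 0.3227, 0.3079]
ee_rot: [[-0.404, 0.915, 0.01], [0.915, 0.404, 0.005], [0.0, 0.011, -1.0]]
ft_force: [1.0, 1.1, -0.1]
gripper_width: 0.224
grip_force: 59.8
```

```bash
python3 tilt.py; python3 to.py 0.49 0.06 0.30 70; cat > tgt.py <<'E'
import sys
from h import *
# TCP for tip at stone+n*h ; args: h tilt tipx tipz
h,tx,tz=map(float,sys.argv[1:4]);n=np.array([-.268,-.115,.957]);n/=np.linalg.norm(n)
st=np.array([.546,-.2202,.0853]);az=23.3;a=np.radians(az);ex=np.array([np.cos(a),np.sin(a),0])
p=st+n*h-ex*tx+np.array([0,0,tz]);print("TCP",p.round(4))
import os;os.system(f"python3 to.py {p[0]} {p[1]} {p[2]} {az}")
E
```

```text
t 6.4167 face tilt 16.91 x at grasp z=-.019 0.0187 2236 2236 z range -0.02 0.065 side(y) slope
top rows tip pts [[0.0456, -0.0001, 0.1117, 2], [0.0459, -0.0001, 0.1025, 4], [0.0453, -0.0001, 0.101, 8], [0.0447, -0.0001, 0.0989, 10], [0.0444, -0.0, 0.0954, 10], [0.0438, -0.0, 0.0942, 12], [0.0434, -0.0, 0.0911, 12], [0.0429, -0.0006, 0.0893, 12], [0.0425, -0.0, 0.0872, 14], [0.0421, -0.0, 0.0845, 14]]
6.4667 [0.4594 0.322  0.3044] az 113.79 shift [-1.0085 -0.3107  0.0149] spin 0.2433 [ -1.9  10.6 -43.1  88.6   7.4  83.2 -21.6] [ 1.1  0.3 -2. ]
```

The pen's tilt in the grip is now 16.9°, matching the stone's 17°. Carrying it to the stone.

>>> step_arm(
  increments=[
    [[-1, -0.311, 0], 0.243, 0.1],
    [[-1, -0.311, 0], 0.243, 0.1],
    [[-1, -0.311, 0], 0.243, 0.1],
    [[-1, -0.311, 0], 0.243, 0.1],
    [[-1, -0.311, 0], 0.243, 0.1],
    [[-1, -0.311, 0], 0.243, 0.1],
    [[-1, -0.311, 0], 0.243, 0.1],
  ],
  force=60,
)

```text
time: 7.05
ee_pos: [0.4878, 0.0527, 0.2983]
ee_rot: [[0.356, 0.935, -0.001], [0.934, -0.356, -0.003], [-0.003, 0.0, -1.0]]
ft_force: [0.6, -1.0, -0.6]
gripper_width: 0.228
grip_force: 59.6
```

```bash
python3 tgt.py 0.06 .0448 .1154
```

```text
7.05 [0.4878 0.0527 0.2983] az 69.15 shift [-1.1101  0.427   0.1648] spin 0.2547 [ 16.6   0.2 -27.9  98.1   0.3  81.8 -32.2] [ 0.6 -1.  -0.6]
TCP [ 0.4888 -0.2448  0.2581]
```

>>> step_arm(
  increments=[
    [[-1, 0.385, 0], 0.255, 0.1],
    [[-1, 0.385, 0], 0.255, 0.1],
    [[-1, 0.385, 0], 0.255, 0.1],
    [[-1, 0.385, 0], 0.255, 0.1],
    [[-1, 0.385, 0], 0.255, 0.1],
    [[-1, 0.385, 0], 0.255, 0.1],
    [[-1, 0.385, 0], 0.255, 0.1],
    [[-1, 0.385, 0], 0.255, 0.1],
  ],
  force=60,
)

```text
time: 7.72
ee_pos: [0.4914, -0.2131, 0.2978]
ee_rot: [[0.917, 0.4, -0.002], [0.4, -0.917, -0.001], [-0.003, 0.0, -1.0]]
ft_force: [-0.2, -0.6, -1.5]
gripper_width: 0.223
grip_force: 59.7
```

```bash
python3 tgt.py 0.025 .0448 .1154
```

```text
7.7167 [ 0.4914 -0.2131  0.2978] az 23.55 shift [-0.0189  0.1122  0.2927] spin 0.0014 [ 30.9   5.  -13.1  93.3   1.2  82.  -48.8] [-0.2 -0.6 -1.5]
TCP [ 0.4982 -0.2408  0.2246]
```

Moving to 25 mm above the stone's flat top, then measuring tip against stone directly.

>>> step_arm(
  increments=[
    [[-0.019, 0.112, 0.05], 0.001, 0.1],
    [[-0.019, 0.112, 0.12], 0.001, 0.1],
    [[-0.019, 0.112, 0.2], 0.001, 0.1],
    [[-0.019, 0.112, 0.25], 0.001, 0.1],
    [[-0.019, 0.112, 0.293], 0.001, 0.1],
    [[-0.019, 0.112, 0.293], 0.001, 0.1],
    [[-0.019, 0.112, 0.293], 0.001, 0.1],
  ],
  force=60,
)

```text
time: 8.3
ee_pos: [0.5001, -0.2343, 0.2256]
ee_rot: [[0.913, 0.408, -0.001], [0.408, -0.913, 0.0], [-0.0, -0.0, -1.0]]
ft_force: [-0.6, -0.5, -0.2]
gripper_width: 0.225
grip_force: 59.6
```

```bash
python3 tilt.py; python3 tgt.py 0.025 .0448 .1154; python3 - <<'E'
from h import *
p,d=read_camera("side");w,dw=read_camera("wrist");t,dt=read_camera("top")
for n,i,dd in(("side",p,d),("wrist",w,dw),("top",t,dt)):cv2.imwrite(f"pics/h_{n}.png",i);np.save(f"pics/h_{n}.npy",dd)
r=lambda im,x,y,w,h:cv2.resize(im[y:y+h,x:x+w],(400,400),interpolation=cv2.INTER_CUBIC)
cv2.imwrite("pics/c5.png",np.hstack([r(p,205,215,100,100),r(w,180,40,140,140)]))
E
```

```text
t 8.3 face tilt 16.84 x at grasp z=-.019 0.0193 2226 2226 z range -0.02 0.066 side(y) slope
top rows tip pts [[0.0463, 0.0005, 0.1033, 4], [0.0459, 0.0005, 0.1002, 6], [0.0453, 0.0009, 0.0987, 9], [0.0449, 0.0009, 0.0957, 9], [0.0445, 0.0005, 0.0929, 10], [0.044, 0.0001, 0.0907, 11], [0.0436, 0.0005, 0.0885, 12], [0.0432, 0.0005, 0.0857, 12], [0.0428, 0.0009, 0.0837, 13], [0.0423, 0.0005, 0.0817, 14]]
8.35 [ 0.5005 -0.2346  0.2264] az 24.04 shift [-0.0185  0.0188  0.0071] spin 0.0041 [ 31.8   8.6 -12.5  97.6   1.9  74.  -47.1] [ 1.3 -0.3 -0.7]
TCP [ 0.4982 -0.2408  0.2246]
```

View pics/c5.png

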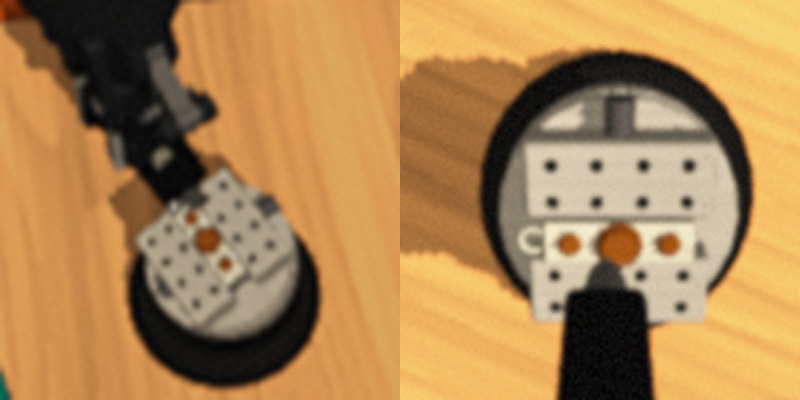

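The side crop shows the pen leaning correctly above the stone. The wrist crop shows the amber stone at pixel (257,125) and the nose just below it. I'll measure the stone in the tool frame to align relative to the tip.

```bash
cat > rel.py <<'E'
from h import *
s=ctrl.get_state();im,d=read_camera("wrist");m=camera_model("wrist");K=m["mtx"];v,u=np.mgrid[:384,:512]
c=np.stack([(u-K[0,2])/K[0,0]*d,(v-K[1,2])/K[1,1]*d,d],-1);T=c@m["mount"][:3,:3].T+m["mount"][:3,3];W=T@s["ee_rot"].T+s["ee_pos"]
h=cv2.cvtColor(im,cv2.COLOR_BGR2HSV).astype(int)
am=(h[...,1]>150)&(h[...,2]>80)&(W[...,2]>.072)&(W[...,2]<.1)&(np.hypot(W[...,0]-.546,W[...,1]+.22)<.025)
for k,st,ce in comps(am,15):
    x,y,w,hh=st[:4];print("amber",st,ce.round(1),"tool",T[k].mean(0).round(4),"world",W[k].mean(0).round(4),"bbox mid tool",((T[k].min(0)+T[k].max(0))/2).round(4))
J=(d>0)&(W[...,2]>.055)&(W[...,2]<.1)&(h[...,1]<90)&(h[...,2]>90)&(np.hypot(W[...,0]-.546,W[...,1]+.22)<.05)
Q=T[J];rng=np.random.default_rng(0);best=np.zeros(1)
for k in range(400):
    a=Q[rng.choice(len(Q),3,False)];w=np.cross(a[1]-a[0],a[2]-a[0]);w/=np.linalg.norm(w)+1e-12
    i=abs((Q-a[0])@w)<.0015
    if i.sum()>best.sum():best=i
c=Q[best].mean(0);w=np.linalg.svd(Q[best]-c,full_matrices=False)[2][2];w*=-np.sign(w[2]);print("normal tool",best.sum(),w.round(4),"tilt in xz",np.degrees(np.arctan(w[0]/w[2])).round(2),"yz",np.degrees(np.arctan(w[1]/w[2])).round(2),"jaw z at stone xy(.05,0)")
E
python3 rel.py; python3 to.py 0.4982 -.2408 .2246 23.3
```

```text
amber [249 118  15  15 157] [256.3 125.1] tool [0.0471 0.0049 0.1417] world [ 0.5459 -0.2203  0.0851] bbox mid tool [0.047  0.0047 0.1418]
amber [236 122   7   7  34] [238.8 125.1] tool [ 0.0468 -0.0115  0.1439] world [ 0.539  -0.2055  0.0829] bbox mid tool [ 0.0468 -0.0113  0.144 ]
amber [271 123   6   6  30] [273.6 125.2] tool [0.0468 0.0212 0.1436] world [ 0.5522 -0.2353  0.0832] bbox mid tool [0.0465 0.0212 0.1436]
normal tool 2506 [-0.2904  0.0013 -0.9569] tilt in xz 16.88 yz -0.08 jaw z at stone xy(.05,0)
8.55 [ 0.5006 -0.2349  0.2266] az 24.01 shift [-0.0182  0.0176  0.0079] spin 0.0039 [ 31.8   8.6 -12.5  97.6   1.9  74.  -47.1] [-0.3  0.9 -0.6]
```

The normal in the tool frame is 16.9° in xz and 0° in yz, matching the pen at 16.84°. Moving to about 6 mm above the table along the normal.

>>> step_arm(
  increments=[
    [[0, 0.018, 0.02], 0, 0.1],
    [[0, 0.018, 0.05], 0, 0.1],
    [[0, 0.018, 0.08], 0, 0.1],
    [[0, 0.018, 0.08], 0, 0.1],
    [[0, 0.018, 0.08], 0, 0.1],
    [[0, 0.018, 0.08], 0, 0.1],
  ],
  force=60,
)

```text
time: 9.05
ee_pos: [0.5019, -0.2389, 0.2055]
ee_rot: [[0.914, 0.407, -0.0], [0.407, -0.914, 0.0], [-0.0, -0.0, -1.0]]
ft_force: [0.9, 0.1, -1.2]
gripper_width: 0.225
grip_force: 59.7
```

```bash
python3 rel.py; python3 tilt.py; cat > f.py <<'E'
from h import *
n=np.array([-.268,-.115,.957]);F=[]
for i in range(10):
    F.append(ctrl.get_state()["ft_force"]);read_camera("wrist")
F=np.array(F);s=ctrl.get_state();print(s["time"],s["ee_pos"].round(4),"F",F.mean(0).round(2),F.std(0).round(2),"Fn",(F@n).mean().round(2))
E
python3 f.py
```

```text
amber [244 119  16  14 160] [252. 126.] tool [0.0486 0.0008 0.1201] world [ 0.5466 -0.2199  0.0854] bbox mid tool [0.0488 0.0005 0.1173]
amber [230 124   8   7  46] [233.2 126.9] tool [ 0.0475 -0.0154  0.1225] world [ 0.5389 -0.2054  0.083 ] bbox mid tool [ 0.0473 -0.0152  0.1227]
amber [268 124   7   7  39] [270.9 126.7] tool [0.0476 0.0174 0.1225] world [ 0.5524 -0.2353  0.083 ] bbox mid tool [0.0474 0.0175 0.1226]
normal tool 2885 [-2.906e-01  2.000e-04 -9.568e-01] tilt in xz 16.89 yz -0.01 jaw z at stone xy(.05,0)
t 9.1 face tilt 16.88 x at grasp z=-.019 0.0193 2226 2227 z range -0.02 0.065 side(y) slope
top rows tip pts [[0.0463, 0.0005, 0.1031, 4], [0.0458, 0.0001, 0.1008, 7], [0.0453, 0.0001, 0.0985, 9], [0.0449, 0.0005, 0.0958, 10], [0.0445, 0.0005, 0.0929, 10], [0.0441, 0.0001, 0.0905, 11], [0.043, -0.0004, 0.0923, 14], [0.0416, 0.0006, 0.0967, 18], [0.0405, 0.0005, 0.0985, 20], [0.0406, 0.0005, 0.0927, 20]]
9.65 [ 0.5019 -0.239   0.2056] F [ 0.21 -0.24 -0.6 ] [0.6  0.51 0.63] Fn -0.6
```

>>> step_arm(
  increments=[
    [[0.002, 0.002, 0.007], 0, 0.1],
    [[0.004, 0.003, 0.014], 0, 0.1],
    [[0.006, 0.003, 0.021], 0, 0.1],
    [[0.007, 0.003, 0.025], 0, 0.1],
    [[0.007, 0.003, 0.025], 0, 0.1],
    [[0.007, 0.003, 0.025], 0, 0.1],
  ],
  force=60,
)

```text
time: 10.15
ee_pos: [0.5038, -0.239, 0.1993]
ee_rot: [[0.914, 0.407, -0.0], [0.407, -0.914, 0.0], [-0.0, -0.0, -1.0]]
ft_force: [-0.8, -0.1, -0.4]
gripper_width: 0.226
grip_force: 59.8
```

```bash
python3 f.py; python3 rel.py
```

```text
10.65 [ 0.5038 -0.239   0.1993] F [-0.36 -0.08 -0.13] [0.36 0.35 0.71] Fn -0.02
amber [243 122  17  13 143] [251.  128.1] tool [4.750e-02 1.000e-04 1.136e-01] world [ 0.5472 -0.2197  0.0857] bbox mid tool [0.0473 0.     0.1096]
amber [228 126   9   8  51] [231.8 129.6] tool [ 0.0458 -0.0163  0.1166] world [ 0.5391 -0.2054  0.0828] bbox mid tool [ 0.0459 -0.0162  0.1163]
amber [267 127   8   7  43] [270.2 129.8] tool [0.0457 0.0164 0.1164] world [ 0.5522 -0.2353  0.0829] bbox mid tool [0.0455 0.0166 0.1166]
normal tool 2990 [-2.908e-01 -5.000e-04 -9.568e-01] tilt in xz 16.91 yz 0.03 jaw z at stone xy(.05,0)
```

Force and geometry both put the tip about 0.8 mm in. Advancing 2 mm more along the normal.

>>> step_arm(
  increments=[
    [[0.001, 0, 0.003], 0, 0.1],
    [[0.002, 0, 0.006], 0, 0.1],
    [[0.0023, 0, 0.0078], 0, 0.1],
    [[0.0023, 0, 0.0078], 0, 0.1],
    [[0.0023, 0, 0.0078], 0, 0.1],
    [[0.0023, 0, 0.0078], 0, 0.1],
  ],
  force=60,
)

```text
time: 11.2
ee_pos: [0.5044, -0.2387, 0.1974]
ee_rot: [[0.914, 0.407, 0.0], [0.407, -0.914, 0.0], [0.0, -0.0, -1.0]]
ft_force: [0.3, -0.4, 1.3]
gripper_width: 0.224
grip_force: 59.8
```

```bash
python3 f.py; python3 rel.py; python3 tilt.py;python3 f.py; python3 - <<'E'
from h import *
p,d=read_camera("side");w,_=read_camera("wrist")
r=lambda im,x,y,w,h:cv2.resize(im[y:y+h,x:x+w],(400,400),interpolation=cv2.INTER_CUBIC)
cv2.imwrite("pics/c6.png",np.hstack([r(p,215,225,80,80),r(w,200,80,100,100)]))
E
```

```text
11.7 [ 0.5044 -0.2387  0.1974] F [-0.29 -0.22  0.83] [0.4  0.35 0.47] Fn 0.89
amber [243 123  17  13 135] [250.8 128.7] tool [ 4.720e-02 -1.000e-04  1.116e-01] world [ 0.5475 -0.2194  0.0858] bbox mid tool [0.0468 0.     0.1072]
amber [228 127   8   8  52] [231.6 130.6] tool [ 0.0453 -0.0164  0.1144] world [ 0.539  -0.2053  0.083 ] bbox mid tool [ 0.0452 -0.0165  0.1146]
amber [267 128   8   7  42] [270.3 130.8] tool [0.0452 0.0164 0.1144] world [ 0.5523 -0.2353  0.083 ] bbox mid tool [0.045  0.0166 0.1143]
normal tool 2994 [-0.2925  0.0026 -0.9563] tilt in xz 17.01 yz -0.16 jaw z at stone xy(.05,0)
t 11.75 face tilt 16.85 x at grasp z=-.019 0.0193 2234 2235 z range -0.02 0.065 side(y) slope
top rows tip pts [[0.0464, 0.0005, 0.1028, 4], [0.0458, 0.0005, 0.1011, 6], [0.0454, 0.0005, 0.0978, 8], [0.0449, 0.0005, 0.0959, 10], [0.0444, 0.0001, 0.0934, 11], [0.044, 0.0005, 0.0911, 12], [0.0436, 0.0005, 0.0885, 12], [0.0431, 0.0001, 0.0863, 13], [0.0427, 0.0001, 0.084, 13], [0.0423, 0.0005, 0.0816, 14]]
12.3 [ 0.5044 -0.2387  0.1974] F [-0.41 -0.26  0.9 ] [0.35 0.35 0.35] Fn 1.0
```

View pics/c6.png

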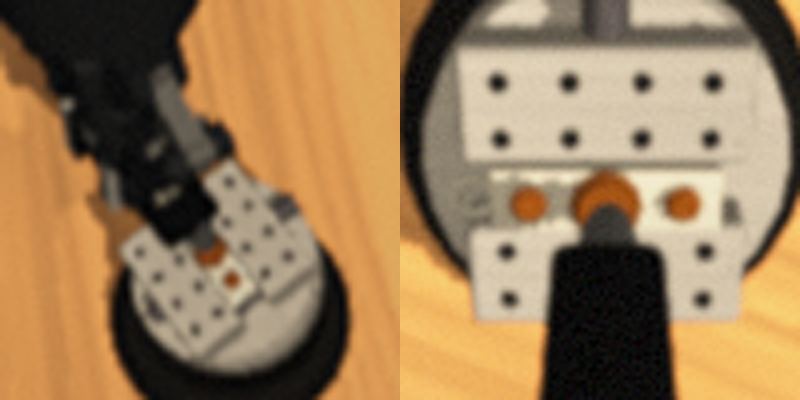

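The wrist crop shows the nose over the middle of the amber stone, with the tip on it. The normal force has risen 1.55 N, which means the spring is about 2–2.8 mm in. The pen is square to the flat top within about 0.3°. Handing in.

```bash
python3 -c "
from bench import *
print(finish_job())"
```

```text
the job is handed in; nothing more can be done
None
```

The job is handed in: the tester's tip is on the middle stone's flat top, about 2–3 mm in on its spring, with the pen square to within about 0.3° as measured and the gripper still holding it; the result was not reported back.

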